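# Load the bench shaker, dial in its speed and start it

### The job

Stand the glass jar with the white screw lid upright on the shaker's tray. Then roll the blue thumbwheel in its slot until the red speed pointer stands at the green clip, inside its width, and finally press the green start button and let it spring back. Leave the lidded plastic sample cup where it is.

Things in the scene. Friction and masses are not known exactly. Their poses are not given: they have to be found in the camera images.
- shaker: White bench shaker, fixed, 186 mm deep (x) by 306 mm wide (y), flat top panel 63 mm above its underside. Origin at the centre of its underside, on the worktop; its x points away from its front edge (the side toward the robot), its y to its left, z up. Tray on its left half; thumbwheel, speed scale and start button on its right half.
- tray (a point): Centre of the rubber floor of the square aluminium tray (inside 98 mm square, rim 5 mm above the floor), 76 mm above the shaker's underside, at x 0, y +85 mm in the shaker's frame.
- wheel_top (a point): Fixed point at the top of the rim of the blue ribbed thumbwheel, 72 mm above the worktop, at x 0, y -85 mm in the shaker's frame. Wheel radius 30 mm, rim 13 mm wide; it rises 9 mm above the panel from a slot 17 by 50 mm (long along y) with a 2 mm bezel. The axle lies along the shaker's x, so the top of the rim moves along its y.
- speed_wheel (a joint): Thumbwheel angle, -1.5 to 1.5 rad, growing as its top moves toward the shaker's +y. It moves the red pointer 30 mm per rad, the same way and as far as the rim. A fingertip pressed on its top with about 3 N and moved along y rolls it with little slip (about 1 N at the rim turns it); it stays where it is left. One stroke gives about 20 mm, so a few may be needed.
- pointer_tip (a point): Front end, on the centre line, of the red speed pointer, a 4 mm wide and 20 mm long bar along the shaker's x, under a clear window whose top is 73 mm above the worktop in front of the wheel. It slides along the shaker's y with the wheel, at most 45 mm either way from the wheel's middle.
- green_clip: Green clip, 10 mm wide along y, fixed on the aluminium rail in front of the speed scale; it marks the wanted speed. It is at one end of the scale or the other. Origin at the middle of its underside, axes parallel to the shaker's.
- yellow_clip: Yellow clip of the same shape on the same rail near the other end of the scale; it marks another speed, not wanted now.
- start_top (a point): Centre of the top of the round green start button, 26 mm across, 81 mm above the worktop, at x +45 mm, y -115 mm in the shaker's frame, behind the thumbwheel to its right.
- start (a joint): Travel of the start button: 0 released, 0.006 m fully down, straight down; a spring of about 5 N fully down returns it.
- jar: Loose clear glass jar with white screw lid, 63 mm across, 96 mm tall, about 0.085 kg (may be 0.7 to 1.4 times that), standing on the worktop left or right of the shaker. Origin at the centre of its underside, z up.
- cup: Loose translucent plastic sample cup with snap lid, 66 mm by 59 mm, 105 mm tall, standing on the other side of the shaker from the jar; must be left alone. Origin at the centre of its underside.
Not all that is in view belongs to the job. Leave any yellow look-alike of the jar alone.

How it is judged:
By the outcome, as a careful person would: the job done as asked, in the order asked, and still so for the second after the job is handed in, with the robot touching nothing.
It also fails if it takes over 61 s, if anything falls off the work surface, if the arm or the gripper's body presses on something with over 40 N, if the wrist force passes 120 N, or if a joint passes its speed limit or range.

### The arm

A 6-joint arm with a two-finger parallel gripper is mounted at the origin on a cart in front of the work surface, level with it; the furniture and walls round the work are solid. World frame = base frame: x ahead of the robot, y to its left, z up, the work surface at z = 0. Lengths are in mm, angles in degrees, forces in N, time in s.
With the tool pointing down it reaches from about 350 to 850 mm from the base axis. Payload 8.1 kg.
Tool frame: the origin (TCP) lies at the very end of the fingers, on their centre line; the grasp point (between the pads) lies 19 mm behind it; z points along the fingers, y is the line along which they close (so a half turn about z gives the same grasp; the last joint's range is limited). The gripper opens to 85 mm and grips with 20 to 120 N. Pads are 22 mm wide; open, the fingers measure 114 mm over their backs; the gripper's body (76 mm by 85 mm) begins 54 mm behind the grasp point. The pads swing forward as they close: fully open they stand 13 mm farther back than shut.
Start: joints at [-78.919, 7.471, 85.268, -0, 87.261, -4.893], TCP at [165.142, -576.831, 231.292] pointing down, gripper open.
Joint ranges: [-169.43, 169.43], [-51.17, 129.36], [1.28, 143.12], [-76.62, 256.62], [0, 156.53], [-152.29, 152.29]. Speed limits (degrees/s): [136.94, 136.94, 159.86, 180, 180, 180].

### API

Orientations are given as [roll, pitch, yaw] about the fixed x, y, z axes, in that order (R = Rz(yaw) Ry(pitch) Rx(roll)).
In Python, from bench import status, viewer, job gives the robot as it stands.
- The arm moves only by the tool arm_command, never from a script. Its argument "targets" is a list that holds one entry, the list of rows, each a list of 7 numbers: the shift along the world's x, y, z in m, then the turn, a rotation vector about the world's x, y, z in rad, then the opening, from -1 (shut) to 1 (fully open). In form: [[[dx, dy, dz, rx, ry, rz, gripper], ...]]. A call has 1 to 10 rows; each row shifts and turns the commanded pose from where the row before left it; what a row does not reach is not made up. A row lasts 1/8 s, in which the tool goes at most 62.5 mm and 10.7 degrees, less where a joint would pass 70% of its speed; a pose out of reach is approached as far as the arm can. A call with a gripper value outside its range is refused whole. The fingers move at their own pace and stop on an object; "force" is the grip in N (left out, the last holds). Time passes only in rows, so rows that do not move let the fingers close. It gives the time, the measured TCP pose, the force, the opening and the grip force at its end, in the units of the state.
- status.sense(): the state, without advancing time (a new reading comes with each control period).
- viewer.snapshot(name): name is "scene" or "top"; returns the picture (420x560x3 uint8, red, green, blue); there is no depth.
- viewer.camera_model(name): a dict with "vertical_fov" (degrees; the focal length in pixels is half the picture's height over the tangent of half this angle, whatever the lens; pixels are square), "cx", "cy" (the principal point, pixels), "k1" (the pictures are not rectified: a ray, as slopes to the right and down, at radius r is drawn at 1 + k1 r^2 times it, then the intrinsics apply), "xyz" and "attitude" of the camera in the world. Camera axes: x right, y down, z forward; pixel columns grow to the right and rows downward; lengths in mm; the calibration is good to about 2 mm. A picture is of the moment at which its call begins. camera_model takes no time and is no camera call.
- job.hand_in(): hands the job in; it is judged then, once.
The state is a dict: "time": time; "joint_pos": joint angles; "qd": joint speeds; "joint_efforts": joint torques, N m; "tool_pos": TCP position; "tcp_rot": TCP orientation; "ft_force": force on the tool from outside, world axes, zero at the start; "wrist_torque": the same for the moment, N m; "finger_gap": finger opening in mm; "grip_force": force on a finger pad.
Only numpy, scipy, OpenCV 4.12 (cv2) and the standard library are available. Lean on these libraries where they do the work, as an engineer would, in place of code of your own. Each camera call takes 0.05 s, during which the arm holds its last target. There are 200 camera calls.

## Working session

There is one attempt and no reset: what is moved stays moved. The work goes in short steps, Python scripts to look and compute and a tool call to move; the robot and the scene stay as the last step left them, time stands still between calls to the robot, and variables do not carry over. Pictures are saved under pics/ and viewed, at most 10 in all, crops included, and the job is handed in when it is done.

Besides the shell and the picture viewer there is one more tool, called as name(argument=value, ...) on one line, values as JSON. arm_command: Moves the arm, as the interface text tells. Its arguments: {"type":"object","properties":{"targets":{"type":"array"},"force":{"type":"number"}},"required":["targets"]}

```bash
mkdir -p pics; ls; cat > h.py <<'E'
import numpy as np, cv2
from scipy.spatial.transform import Rotation as R
from bench import status, viewer, job
def shot(n,f):
    im=viewer.snapshot(n); cv2.imwrite('pics/'+f,im[:,:,::-1]); return im
E
python3 - <<'E'
from h import *
a=shot('scene','s0.png');b=shot('top','t0.png')
for n in('scene','top'): print(viewer.camera_model(n))
print(status.sense())
E
```

```text
pics
{'vertical_fov': 43.626763966266516, 'cx': 278.20871659897966, 'cy': 201.30620523735652, 'k1': -0.15374611644616312, 'xyz': array([-115.63054254,  576.15750242, 1061.21205064]), 'attitude': array([-139.47066985,    0.76164245, -134.79965351])}
{'vertical_fov': 53.73540464683967, 'cx': 274.0932526363428, 'cy': 209.9623179864263, 'k1': 0.04031965942003574, 'xyz': array([ 306.73574197,  -46.41333662, 1216.87100218]), 'attitude': array([-170.49975943,    0.92123647,  -91.60856282])}
{'time': 0.1, 'joint_pos': array([-7.89181326e+01,  7.51056880e+00,  8.53232747e+01, -1.42937343e-04,
        8.72624717e+01, -4.89349046e+00]), 'qd': array([-0.01892111, -0.17733401, -0.07554134, -0.04408086,  0.14520576,
        0.00747641]), 'joint_efforts': array([ 1.79848324e-03, -5.70949817e+01, -5.01941550e+01, -9.90070703e-05,
        8.02490395e-03,  2.17615315e-05]), 'tool_pos': array([ 165.05405823, -576.33049731,  230.34930078]), 'tcp_rot': array([-1.79904024e+02, -8.07380096e-03,  1.59753580e+01]), 'ft_force': array([ 0.30609558, -0.60369312, -0.18803825]), 'wrist_torque': array([-0.05348259, -0.02333881, -0.0837598 ]), 'grip_force': 0.0, 'finger_gap': 85.20946945457304}
```

View pics/s0.png

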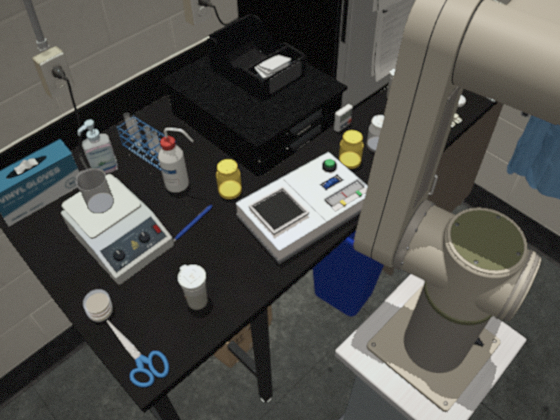

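View pics/t0.png

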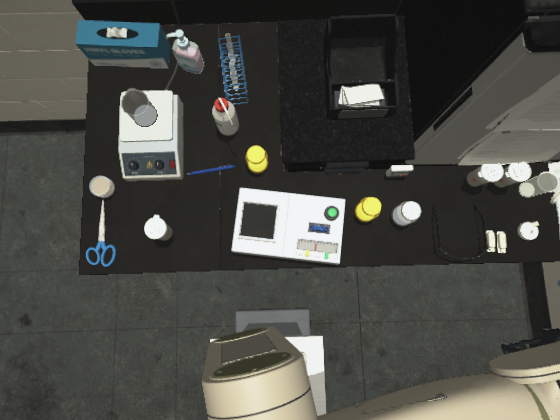

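```bash
cat >> h.py <<'E'
def model(n):
    m=viewer.camera_model(n); f=210/np.tan(np.radians(m['vertical_fov']/2))
    return m,f,R.from_euler('xyz',m['attitude'],degrees=True).as_matrix()
def ray(n,uv):
    m,f,Q=model(n); d=(np.atleast_2d(uv)-[m['cx'],m['cy']])/f; s=d.copy()
    for _ in range(20): s=d/(1+m['k1']*(s**2).sum(1,keepdims=True))
    return m['xyz'],np.c_[s,np.ones(len(s))]@Q.T
def plane(n,uv,z):
    o,d=ray(n,uv); return (o+d*((z-o[2])/d[:,2])[:,None]).round(1)
def proj(n,P):
    m,f,Q=model(n); c=(np.atleast_2d(P)-m['xyz'])@Q; s=c[:,:2]/c[:,2:]
    return s*(1+m['k1']*(s**2).sum(1,keepdims=True))*f+[m['cx'],m['cy']]
E
python3 - <<'E'
from h import *
b=cv2.imread('pics/t0.png');a=cv2.imread('pics/s0.png')
up=lambda c,s:cv2.resize(c,None,fx=s,fy=s,interpolation=cv2.INTER_CUBIC)
c1=up(b[180:270,225:425],4)
c2=up(a[115:205,320:400],2.5);c3=up(a[255:345,160:240],2.5);c4=up(b[200:290,120:200],2.5)
row=np.hstack([c2,c3,c4]);row=np.pad(row,((0,0),(0,800-row.shape[1]),(0,0)))
cv2.imwrite('pics/c0.png',np.vstack([c1,row])[:600])
# shaker outline in top
hsv=cv2.cvtColor(b,cv2.COLOR_BGR2HSV)
roi=np.zeros(b.shape[:2],np.uint8);roi[180:272,225:350]=1
m=((hsv[...,2]>150)&(hsv[...,1]<60)).astype(np.uint8)*roi
m=cv2.morphologyEx(m,cv2.MORPH_CLOSE,np.ones((15,15)))
c=max(cv2.findContours(m,0,2)[0],key=cv2.contourArea);r=cv2.minAreaRect(c)
bp=cv2.boxPoints(r);print(r,bp);P=plane('top',bp,63);print(P,[np.linalg.norm(P[i]-P[i-1]) for i in range(4)])
ap=cv2.approxPolyDP(c,6,True)[:,0];print(ap,plane('top',ap.astype(float),63))
E
```

```text
((288.6737365722656, 224.70623779296875), (108.9635009765625, 64.9114761352539), 6.632514476776123) [[230.80795 250.65207]
 [238.30527 186.17502]
 [346.53952 198.7604 ]
 [339.0422  263.23746]]
[[ 389.4   90.2   63. ]
 [ 572.2   66.8   63. ]
 [ 526.1 -238.7   63. ]
 [ 346.2 -207.8   63. ]] [np.float64(301.11499464490305), np.float64(184.2916167382554), np.float64(308.95867037518144), np.float64(182.53443510746135)]
[[239 189]
 [232 250]
 [339 263]
 [344 199]] [[ 563.9   65.    63. ]
 [ 391.1   86.9   63. ]
 [ 346.9 -207.7   63. ]
 [ 525.6 -231.5   63. ]]
```

View pics/c0.png

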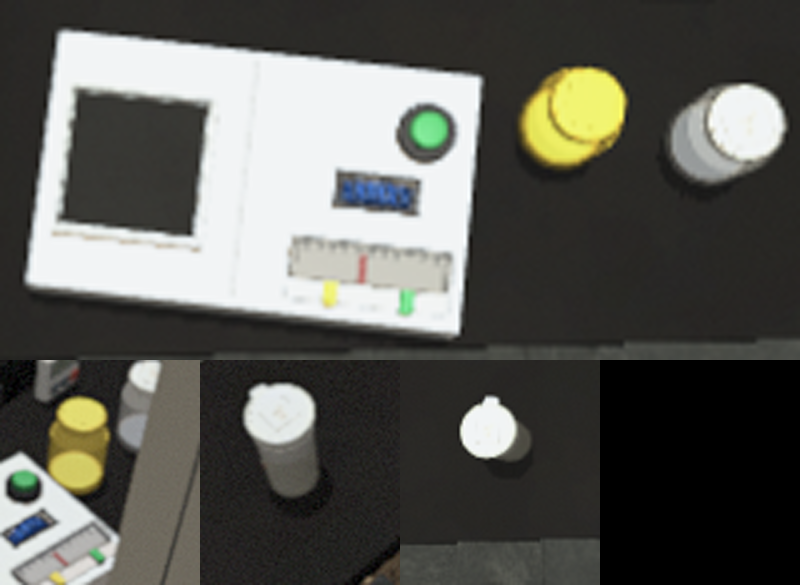

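Candidates for the jar in the top view: the yellow one at (369,209) is the look-alike. The clear one with the white lid at (406,213) is the jar. The lidded one with a tab at (158,229) is the cup. The red pointer (316,247) sits mid-scale, the green clip (326,255) is to the right of it and the yellow clip (307,253) to the left.

```bash
cat >> h.py <<'E'
def blob(im,box,f,big=True):
    x0,y0,x1,y1=box; h=cv2.cvtColor(im[y0:y1,x0:x1],cv2.COLOR_BGR2HSV).astype(int)
    m=f(h[...,0],h[...,1],h[...,2]).astype(np.uint8)
    n,l,s,c=cv2.connectedComponentsWithStats(m); k=1+np.argmax(s[1:,4])
    return c[k]+[x0,y0],s[k,4],(l==k),(x0,y0)
green=lambda h,s,v:(h>45)&(h<85)&(s>110)&(v>70)
red=lambda h,s,v:((h<8)|(h>170))&(s>90)&(v>80)
yel=lambda h,s,v:(h>20)&(h<35)&(s>100)&(v>80)
blue=lambda h,s,v:(h>100)&(h<130)&(s>120)
dark=lambda h,s,v:v<110
white=lambda h,s,v:(v>190)&(s<40)
E
python3 - <<'E'
from h import *
from scipy.optimize import least_squares
b=cv2.imread('pics/t0.png');a=cv2.imread('pics/s0.png')
obs=[]
def g(n,im,box,f,z,name,loc=None):
    c,ar,_,_=blob(im,box,f);p=plane(n,c,z)[0];print(n,name,c.round(1),ar,p)
    if loc:obs.append((n,c,loc))
g('top',b,(320,200,345,225),green,81,'start',(45,-115,81))
g('scene',a,(318,150,342,176),green,81,'start',(45,-115,81))
g('top',b,(240,200,280,242),dark,76,'tray',(0,85,76))
g('scene',a,(250,188,312,236),dark,76,'tray',(0,85,76))
g('top',b,(305,218,335,238),blue,70,'wheel',(0,-85,71))
g('scene',a,(315,172,345,195),blue,70,'wheel')
g('top',b,(308,238,325,256),red,70,'ptr')
g('top',b,(320,245,332,262),green,75,'green')
g('top',b,(300,245,316,262),yel,75,'yellow')
g('scene',a,(330,180,355,205),red,70,'ptr')
g('scene',a,(350,180,380,205),green,75,'green')
g('top',b,(395,195,425,230),white,96,'jarlid')
g('top',b,(140,210,175,245),white,105,'cuplid')
c,ar,m,o=blob(b,(395,195,425,230),white);print('lid',cv2.minEnclosingCircle(np.argwhere(m)[:,::-1].astype(np.float32)),o)
def res(q):
    t=q[2];r=[]
    for n,c,l in obs:
        P=[q[0]+l[0]*np.cos(t)-l[1]*np.sin(t),q[1]+l[0]*np.sin(t)+l[1]*np.cos(t),l[2]];r+=list((proj(n,P)[0]-c)*2.7)
    return r
s=least_squares(res,[455,-75,.14]);print(s.x,np.degrees(s.x[2]),np.round(s.fun,1))
E
```

```text
top start [331.9 212. ] 69 [ 486.6 -193.3   81. ]
scene start [329.2 162.9] 58 [ 486.8 -192.4   81. ]
top tray [258.1 220.3] 1070 [470.3  11.8  76. ]
scene tray [278.2 209.1] 1073 [473.7   9.5  76. ]
top wheel [318.6 228.1] 68 [ 444.1 -155.7   70. ]
scene wheel [330.4 182.4] 76 [ 444.9 -150.7   70. ]
top ptr [315. 247.] 5 [ 392.1 -143.2   70. ]
top green [326.  255.5] 11 [ 367.8 -171.8   75. ]
top yellow [307. 253.] 15 [ 376.  -120.2   75. ]Traceback (most recent call last):
  File "<stdin>", line 17, in <module>
  File "<stdin>", line 6, in g
  File "h.py", line 21, in blob
    n,l,s,c=cv2.connectedComponentsWithStats(m); k=1+np.argmax(s[1:,4])
                                                     ~~~~~~~~~^^^^^^^^^
    return _wrapfunc(a, 'argmax', axis=axis, out=out, **kwds)
    return bound(*args, **kwds)
ValueError: attempt to get argmax of an empty sequence
```

```bash
cat >> h.py <<'E'
def wc(im,box,w):
    x0,y0,x1,y1=box; B,G,Rr=[im[y0:y1,x0:x1,i].astype(float) for i in range(3)]
    q={'r':Rr-np.maximum(G,B),'g':G-np.maximum(Rr,B),'y':np.minimum(Rr,G)-B}[w]; q=np.clip(q-.25*q.max(),0,None)
    yy,xx=np.mgrid[y0:y1,x0:x1]; return np.array([(q*xx).sum(),(q*yy).sum()])/q.sum()
def shk(p,S): # world -> shaker frame
    d=np.asarray(p)[:2]-S[:2];c,s=np.cos(S[2]),np.sin(S[2]);return np.array([c*d[0]+s*d[1],-s*d[0]+c*d[1]])
E
python3 - <<'E'
from h import *
from scipy.optimize import least_squares
b=cv2.imread('pics/t0.png');a=cv2.imread('pics/s0.png')
obs=[]
def g(n,im,box,f,z,name,loc=None):
    c,ar,_,_=blob(im,box,f);p=plane(n,c,z)[0]
    if loc:obs.append((n,c,loc))
    else: print(n,name,c.round(1),ar,p)
g('top',b,(320,200,345,225),green,81,'start',(45,-115,81))
g('scene',a,(318,150,342,176),green,81,'start',(45,-115,81))
g('top',b,(240,200,280,242),dark,76,'tray',(0,85,76))
g('scene',a,(250,188,312,236),dark,76,'tray',(0,85,76))
g('top',b,(305,218,335,238),blue,70,'wheel',(0,-85,71))
def res(q):
    t=q[2];r=[]
    for n,c,l in obs:
        P=[q[0]+l[0]*np.cos(t)-l[1]*np.sin(t),q[1]+l[0]*np.sin(t)+l[1]*np.cos(t),l[2]];r+=list((proj(n,P)[0]-c)*2.7)
    return r
s=least_squares(res,[455,-75,.14]);S=s.x;print(S,np.degrees(S[2]),np.round(s.fun,1))
g('top',b,(395,195,425,230),white,96,'jarlid')
g('top',b,(140,210,175,245),white,105,'cuplid')
c,ar,m,o=blob(b,(395,195,425,230),white);print('lid',cv2.minEnclosingCircle(np.argwhere(m)[:,::-1].astype(np.float32)),o)
for n,im,box,w,z in(('top',b,(308,238,325,256),'r',70),('scene',a,(335,188,352,203),'r',70),('top',b,(320,246,334,262),'g',75),('scene',a,(350,182,372,205),'g',75),('top',b,(300,246,316,262),'y',75),('scene',a,(335,198,350,210),'y',75)):
    c=wc(im,box,w);p=plane(n,c,z)[0];print(n,w,c.round(1),p,shk(p,S).round(1))
E
```

```text
[ 4.58782399e+02 -7.24814410e+01 -1.51824834e-01] -8.698922214058259 [-0.3  0.7  1.1  0.2  0.2 -1.3  0.   2.4  0.8 -1.9]
top jarlid [411.  210.2] 269 [ 482.8 -405.2   96. ]
top cuplid [154.7 227.3] 384 [455.7 290.3 105. ]
lid ((16.0, 15.0), 9.434081077575684) (395, 195)
top r [315.1 247. ] [ 392.1 -143.7   70. ] [-55.1 -80.5]
scene r [343.7 194.3] [ 394.1 -143.5   70. ] [-53.2 -80. ]
top g [326.2 255.1] [ 368.9 -172.3   75. ] [ -73.8 -112.3]
scene g [358.4 192.6] [ 368.7 -170.3   75. ] [ -74.3 -110.3]
top y [307.  252.9] [ 376.3 -120.2   75. ] [-74.3 -59.6]
scene y [342.6 202.2] [ 376.6 -118.3   75. ] [-74.3 -57.7]
```

arm_command(targets=[[[0.0318,0.0171,-0.006,0,0,0.114,1],[0.0318,0.0171,-0.006,0,0,0.114,1],[0.0318,0.0171,-0.006,0,0,0.114,1],[0.0318,0.0171,-0.006,0,0,0.114,1],[0.0318,0.0171,-0.006,0,0,0.114,1],[0.0318,0.0171,-0.006,0,0,0.114,1],[0.0318,0.0171,-0.006,0,0,0.114,1],[0.0318,0.0171,-0.006,0,0,0.114,1],[0.0318,0.0171,-0.006,0,0,0.114,1],[0.0318,0.0171,-0.006,0,0,0.114,1]]], force=30)

```text
time: 1.35
tool_pos: [483.9, -404.9, 170.5]
tcp_rot: [-180.0, -0.0, 81.5]
ft_force: [-0.2, -0.3, 0.4]
finger_gap: 85.3
grip_force: 0.0
```

```bash
python3 - <<'E'
from h import *
shot('scene','s1.png');a=cv2.imread('pics/s1.png')
for z in(0,96):
    p=proj('scene',[482.8,-405.2,z])[0];print(p)
    cv2.drawMarker(a,tuple(p.round().astype(int)),(0,0,255),0,5)
x,y=int(p[0]),int(p[1]);c=a[max(y-60,0):y+60,x-70:x+70]
cv2.imwrite('pics/c1.png',cv2.resize(c,None,fx=4,fy=4))
E
```

```text
[376.58080721 146.40460488]
[380.80217817 121.53330169]
```

View pics/c1.png

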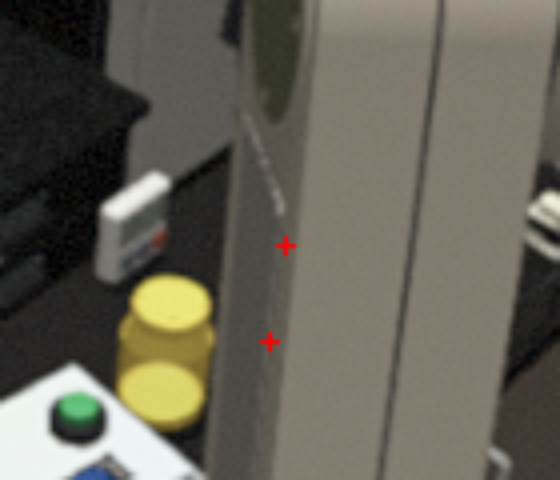

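arm_command(targets=[[[-0.001,-0.001,-0.03,0,0,0,1],[0,0,-0.03,0,0,0,1],[0,0,-0.03,0,0,0,1],[0,0,-0.025,0,0,0,1],[0,0,-0.015,0,0,0,1],[0,0,0,0,0,0,1],[0,0,0,0,0,0,-1],[0,0,0,0,0,0,-1],[0,0,0,0,0,0,-1],[0,0,0,0,0,0,-1]]], force=30)

```text
time: 2.65
tool_pos: [483.1, -407.8, 43.0]
tcp_rot: [179.9, 0.1, 81.3]
ft_force: [-0.1, 0.4, 6.9]
finger_gap: 62.3
grip_force: 33.4
```

arm_command(targets=[[[0,0,0.015,0,0,0,-1],[0,0,0.03,0,0,0,-1],[0,0,0.03,0,0,0,-1],[0,0,0.03,0,0,0,-1],[0,0,0.03,0,0,0,-1],[0,0,0.015,0,0,0,-1],[0,0,0,0,0,0,-1]]])

```text
time: 3.52
tool_pos: [482.7, -407.3, 192.8]
tcp_rot: [179.9, 0.1, 81.3]
ft_force: [-0.3, -0.7, -1.1]
finger_gap: 62.0
grip_force: 33.1
```

arm_command(targets=[[[-0.0011,0.0419,0,0,0,0,-1],[-0.0011,0.0419,0,0,0,0,-1],[-0.0011,0.0419,0,0,0,0,-1],[-0.0011,0.0419,0,0,0,0,-1],[-0.0011,0.0419,0,0,0,0,-1],[-0.0011,0.0419,0,0,0,0,-1],[-0.0011,0.0419,0,0,0,0,-1],[-0.0011,0.0419,0,0,0,0,-1],[-0.0011,0.0419,0,0,0,0,-1],[-0.0011,0.0419,0,0,0,0,-1]]])

```text
time: 4.78
tool_pos: [469.9, 13.6, 189.5]
tcp_rot: [-179.8, 0.0, 81.3]
ft_force: [1.5, 0.0, -1.3]
finger_gap: 62.1
grip_force: 33.3
```

```bash
python3 - <<'E'
from h import *
b=shot('top','t2.png')[:,:,::-1];a=shot('scene','s2.png')[:,:,::-1]
up=lambda c:cv2.resize(c,None,fx=4,fy=4)
cv2.imwrite('pics/c2.png',np.hstack([up(a[130:270,220:320]),up(b[150:290,210:310])]))
s=status.sense();print(s['tool_pos'],s['ft_force'],s['finger_gap'])
E
```

```text
[469.80543154  15.56787594 189.49216166] [-0.26493178 -1.1570474  -0.97537194] 62.18417794613755
```

View pics/c2.png

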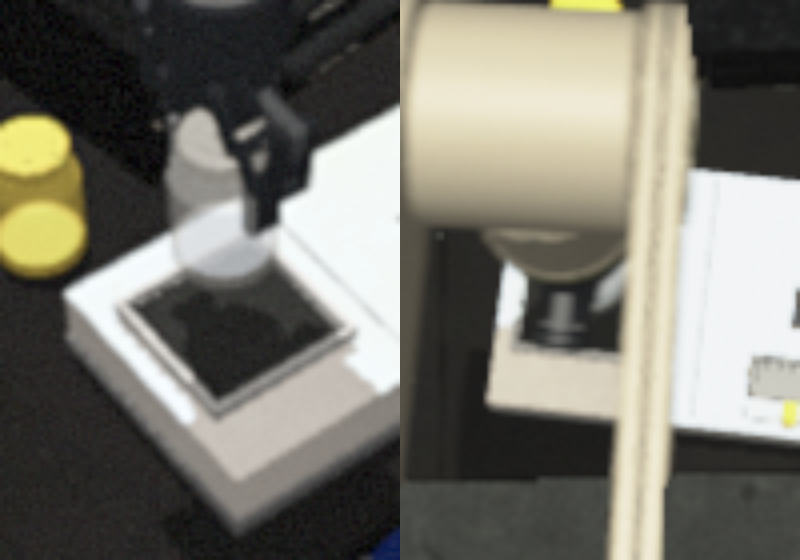

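The scene crop shows the jar upright in the fingers, with the centre of its base disc at about pixel (276,191). The tray is below it, clear.

```bash
python3 - <<'E'
from h import *
print(plane('scene',[275.9,191],146.5), proj('scene',[470,15.5,146.5]))
E
```

```text
[[474.2  15.2 146.5]] [[277.0650905  192.02039702]]
```

arm_command(targets=[[[0,-0.004,-0.02,0,0,0,-1],[0,0,-0.02,0,0,0,-1],[0,0,-0.015,0,0,0,-1],[0,0,-0.008,0,0,0,-1],[0,0,-0.004,0,0,0,-1],[0,0,0,0,0,0,-1]]])

```text
time: 5.62
tool_pos: [471.3, 8.1, 124.5]
tcp_rot: [180.0, -0.0, 81.3]
ft_force: [0.5, 0.6, -1.9]
finger_gap: 61.6
grip_force: 33.3
```

arm_command(targets=[[[0,0,-0.0015,0,0,0,-1],[0,0,-0.0015,0,0,0,-1],[0,0,0,0,0,0,-1]]])

```text
time: 6.0
tool_pos: [471.2, 8.2, 121.4]
tcp_rot: [180.0, 0.0, 81.3]
ft_force: [0.1, 0.2, -1.2]
finger_gap: 61.9
grip_force: 33.3
```

arm_command(targets=[[[0,0.003,-0.001,0,0,0,-1],[0,0,-0.001,0,0,0,-1],[0,0,0,0,0,0,-1]]])

```text
time: 6.38
tool_pos: [471.0, 11.2, 119.1]
tcp_rot: [-180.0, 0.0, 81.3]
ft_force: [0.4, 0.3, 0.1]
finger_gap: 62.4
grip_force: 33.3
```

arm_command(targets=[[[0,0,-0.001,0,0,0,-1],[0,0,0,0,0,0,-1]]])

```text
time: 6.62
tool_pos: [471.2, 11.2, 118.9]
tcp_rot: [180.0, -0.0, 81.3]
ft_force: [-2.8, 0.8, 4.4]
finger_gap: 62.0
grip_force: 33.6
```

arm_command(targets=[[[0,0,0,0,0,0,0.2],[0,0,0,0,0,0,1],[0,0,0,0,0,0,1],[0,0,0,0,0,0,1],[0,0,0,0,0,0,1],[0,0,0.01,0,0,0,1],[0,0,0.03,0,0,0,1],[0,0,0.04,0,0,0,1],[0,0,0.04,0,0,0,1],[0,0,0.01,0,0,0,1]]])

```text
time: 7.88
tool_pos: [472.8, 11.0, 252.4]
tcp_rot: [179.7, -0.0, 81.3]
ft_force: [0.2, -0.6, 0.4]
finger_gap: 85.4
grip_force: 0.0
```

arm_command(targets=[[[-0.0043,-0.0266,0,0,0,0,-1],[-0.0043,-0.0266,0,0,0,0,-1],[-0.0043,-0.0266,0,0,0,0,-1],[-0.0043,-0.0266,0,0,0,0,-1],[-0.0043,-0.0266,-0.02,0,0,0,-1],[-0.0043,-0.0266,-0.035,0,0,0,-1],[0,0,-0.045,0,0,0,-1],[0,0,-0.04,0,0,0,-1],[0,0,-0.015,0,0,0,-1],[0,0,0,0,0,0,-1]]])

```text
time: 9.12
tool_pos: [444.6, -148.0, 92.6]
tcp_rot: [-179.9, -0.0, 81.3]
ft_force: [-0.5, -0.9, 0.8]
finger_gap: 0.3
grip_force: 0.0
```

```bash
python3 - <<'E'
from h import *
b=shot('top','t3.png')[:,:,::-1];a=shot('scene','s3.png')[:,:,::-1]
up=lambda c:cv2.resize(c,None,fx=4,fy=4)
cv2.imwrite('pics/c3.png',np.hstack([up(a[120:260,265:365]),up(b[150:290,240:340])]))
s=status.sense();print(s['tool_pos'],s['ft_force'],s['finger_gap'])
print(proj('scene',[445.9,-156.5,72]),proj('scene',s['tool_pos']))
E
```

```text
[ 446.38951843 -148.80231243   94.90640452] [-0.64653484 -0.19885549 -0.09740917] 0.29109483486892007
[[331.68850812 180.45736933]] [[330.10429047 175.79268157]]
```

View pics/c3.png

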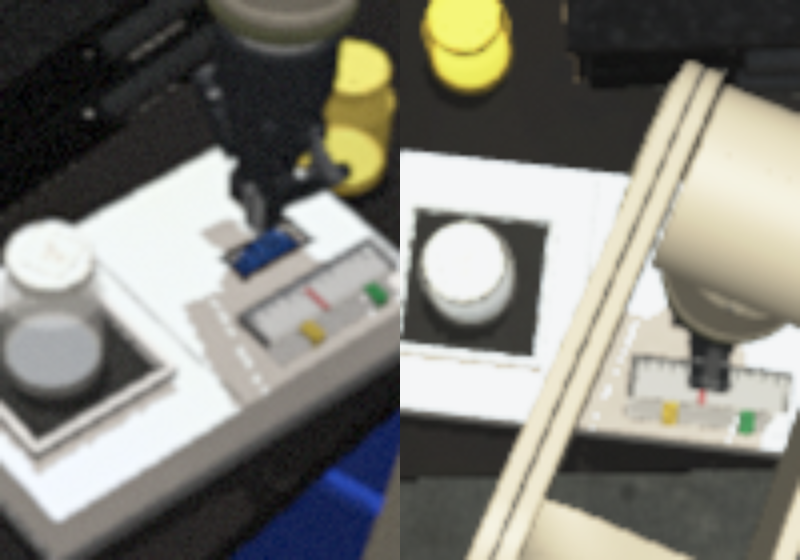

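The jar stands upright in the tray. The fingertip at (330,176) is over the wheel's +y side, the pointer is near (344,194), and the green clip is at (358,193).

arm_command(targets=[[[0.0005,0,-0.01,0,0,0,-1],[0,0,-0.008,0,0,0,-1],[0,0,-0.002,0,0,0,-1],[0,0,0,0,0,0,-1],[0,0,0,0,0,0,-1]]])

```text
time: 9.85
tool_pos: [446.0, -148.5, 73.5]
tcp_rot: [180.0, 0.0, 81.3]
ft_force: [0.6, -0.4, 0.2]
finger_gap: 0.1
grip_force: 0.0
```

arm_command(targets=[[[0,0,-0.001,0,0,0,-1],[0,0,-0.001,0,0,0,-1],[0,0,0,0,0,0,-1]]])

```text
time: 10.22
tool_pos: [446.1, -148.6, 71.9]
tcp_rot: [180.0, 0.0, 81.3]
ft_force: [-1.8, 1.5, 4.2]
finger_gap: 0.5
grip_force: 2.3
```

arm_command(targets=[[[-0.0003,-0.002,0,0,0,0,-1],[-0.0003,-0.002,0,0,0,0,-1],[-0.0003,-0.002,0,0,0,0,-1],[-0.0003,-0.002,0,0,0,0,-1]]])

```text
time: 10.72
tool_pos: [445.0, -156.6, 71.9]
tcp_rot: [180.0, 0.0, 81.3]
ft_force: [-2.1, 0.9, 5.7]
finger_gap: -0.2
grip_force: 2.9
```

arm_command(targets=[[[-0.0003,-0.002,0,0,0,0,-1],[-0.0003,-0.002,0,0,0,0,-1],[-0.0003,-0.002,0,0,0,0,-1],[-0.0003,-0.002,0,0,0,0,-1],[0,0,0,0,0,0,-1]]])

```text
time: 11.35
tool_pos: [443.8, -164.8, 71.9]
tcp_rot: [180.0, 0.0, 81.3]
ft_force: [-1.5, -0.3, 4.4]
finger_gap: 0.2
grip_force: 2.5
```

```bash
cat >> h.py <<'E'
S=[458.8,-72.5,-.1518]
def meas(tag):
    b=shot('top','t%s.png'%tag)[:,:,::-1];a=shot('scene','s%s.png'%tag)[:,:,::-1]
    for n,im,box,w,z in(('top',b,(303,238,337,252),'r',70),('scene',a,(335,184,368,203),'r',70),('top',b,(320,246,334,262),'g',75),('scene',a,(350,182,372,205),'g',75)):
        try:
            c=wc(im,box,w);p=plane(n,c,z)[0];print(n,w,c.round(1),shk(p,S).round(1))
        except Exception as e: print(n,w,e)
    s=status.sense();print(s['tool_pos'].round(1),s['ft_force'].round(1),shk(s['tool_pos'],S).round(1))
E
python3 -c "
from h import *
meas('4')"
```

```text
top r [320.3 249.5] [-60.2 -95.1]
scene r [348.1 192.3] [-54.8 -93.6]
top g [326.3 255.1] [ -73.7 -112.5]
scene g [358.6 192.8] [ -74.8 -110.3]
[ 443.8 -164.8   71.9] [-1.2 -0.3  4.7] [ -0.9 -93.5]
```

arm_command(targets=[[[0,0,0.012,0,0,0,-1],[0.0013,0.0085,0,0,0,0,-1],[0.0013,0.0085,0,0,0,0,-1],[0,0,0,0,0,0,-1],[0,0,-0.006,0,0,0,-1],[0,0,-0.005,0,0,0,-1],[0,0,0,0,0,0,-1],[0,0,-0.001,0,0,0,-1],[0,0,0,0,0,0,-1]]])

```text
time: 12.58
tool_pos: [446.0, -147.5, 71.7]
tcp_rot: [-180.0, -0.0, 81.3]
ft_force: [-3.7, 2.1, 7.7]
finger_gap: 0.2
grip_force: 3.9
```

arm_command(targets=[[[-0.0003,-0.002,0.0002,0,0,0,-1],[-0.0003,-0.002,0,0,0,0,-1],[-0.0003,-0.002,0,0,0,0,-1],[-0.0003,-0.002,0,0,0,0,-1],[-0.0003,-0.002,0,0,0,0,-1],[-0.0003,-0.002,0,0,0,0,-1],[-0.0003,-0.002,0,0,0,0,-1],[-0.0003,-0.002,0,0,0,0,-1],[0,0,0,0,0,0,-1]]])

```text
time: 13.7
tool_pos: [443.6, -163.9, 71.9]
tcp_rot: [-180.0, 0.0, 81.3]
ft_force: [-2.7, -0.0, 7.1]
finger_gap: -0.0
grip_force: 3.5
```

```bash
python3 - <<'E'
from h import *
meas('5')
up=lambda c:cv2.resize(c,None,fx=8,fy=8,interpolation=cv2.INTER_CUBIC)
a=cv2.imread('pics/s5.png');b=cv2.imread('pics/t5.png')
cv2.imwrite('pics/c5.png',np.hstack([up(a[165:215,325:375]),up(b[220:270,295:345])]))
E
```

```text
top r [326.3 249.7] [ -58.7 -111.6]
scene r [352.3 189.4] [ -53.8 -108.5]
top g [326.3 255.1] [ -73.9 -112.5]
scene g [358.6 192.8] [ -75.  -110.2]
[ 443.6 -163.9   71.9] [-4.6 -0.   6.4] [ -1.2 -92.6]
```

View pics/c5.png

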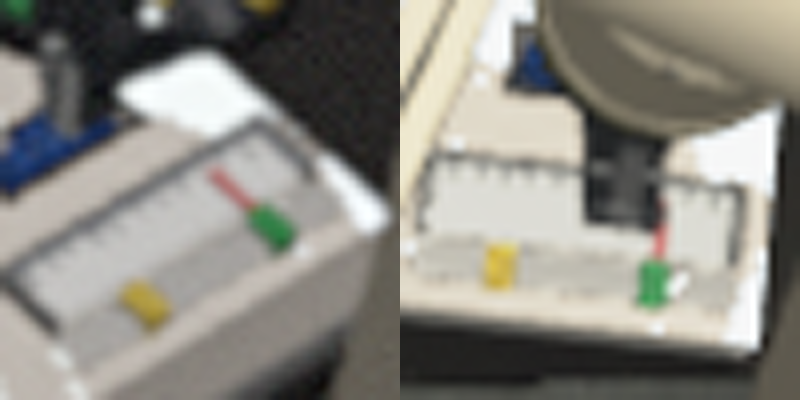

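The red pointer (326,250 top) now lines up with the green clip (326,255) to within about a millimetre. I'll lift off, move over the button and check again with a clear view.

arm_command(targets=[[[0,0,0.015,0,0,0,-1],[0,0,0.015,0,0,0,-1],[0.012,-0.0085,0.002,0,0,0,-1],[0.015,-0.01,0,0,0,0,-1],[0.015,-0.0105,0,0,0,0,-1],[0,0,0,0,0,0,-1],[0,0,0,0,0,0,-1]]])

```text
time: 14.68
tool_pos: [485.4, -192.2, 103.8]
tcp_rot: [-180.0, -0.0, 81.3]
ft_force: [-0.0, 0.1, 0.3]
finger_gap: 0.0
grip_force: 0.0
```

```bash
python3 - <<'E'
from h import *
meas('6')
up=lambda c:cv2.resize(c,None,fx=8,fy=8,interpolation=cv2.INTER_CUBIC)
a=cv2.imread('pics/s6.png');b=cv2.imread('pics/t6.png')
cv2.imwrite('pics/c6.png',np.hstack([up(a[165:215,325:375]),up(b[220:270,295:345])]))
# edges of pointer and clip across y in top: columns of redness/greenness
for n,im,box,w,z in(('top',b,(318,244,334,251),'r',70),('scene',a,(350,185,357,192),'r',70)):
    c=wc(im,box,w);print(n,c,[shk(plane(n,c,zz)[0],S) for zz in(66,70,73)])
E
```

```text
top r [327.1 248.2] [ -54.5 -113.5]
scene r [353.3 188.2] [ -52.2 -113.2]
top g [326.4 254.9] [ -73.4 -112.8]
scene g [358.8 193. ] [ -75.8 -110.2]
[ 485.2 -192.1  103.6] [ 0.2  0.4 -0.4] [  44.2 -114.2]
top [327.20977354 247.80393325] [array([ -52.98226489, -113.92190135]), array([ -53.24045206, -113.55674469]), array([ -53.59748927, -113.2067098 ])]
scene [353.3866242  188.07643312] [array([ -49.57823216, -116.33489973]), array([ -52.00888617, -113.67183362]), array([ -53.83943756, -111.62510902])]
```

View pics/c6.png

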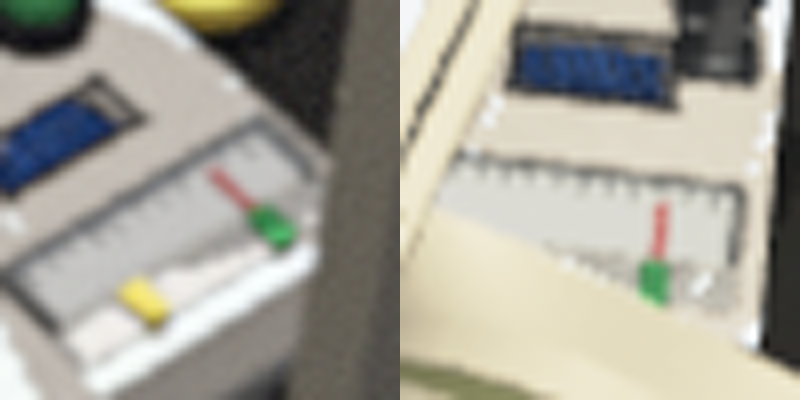

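```bash
python3 - <<'E'
from h import *
b=cv2.imread('pics/t6.png');b5=cv2.imread('pics/t5.png');a=cv2.imread('pics/s6.png')
def pts(im,n,box,w,z,byrow=True):
    for y in range(box[1],box[3]):
        B,G,Rr=im[y,box[0]:box[2]].astype(float).T
        q={'r':Rr-np.maximum(G,B),'g':G-np.maximum(Rr,B)}[w];q=np.clip(q-8,0,None)
        if q.sum()<40: continue
        u=(q*np.arange(box[0],box[2])).sum()/q.sum();print(n,w,y,round(u,2),q.sum().round(),shk(plane(n,[u,y],z)[0],S).round(1))
pts(b,'top',(320,243,334,253),'r',70);pts(b,'top',(320,252,334,260),'g',75);pts(b5,'top',(320,252,334,260),'g',75)
E
```

```text
top r 245 327.46 50.0 [ -45.5 -113.5]
top r 246 327.24 116.0 [ -48.4 -113.1]
top r 247 327.21 112.0 [ -51.1 -113.3]
top r 248 327.18 116.0 [ -53.8 -113.5]
top r 249 327.11 116.0 [ -56.6 -113.7]
top r 250 326.96 114.0 [ -59.3 -113.5]
top r 251 326.84 102.0 [ -62.2 -113.4]
top g 253 326.37 161.0 [ -68.1 -112.2]
top g 254 326.42 175.0 [ -70.8 -112.6]
top g 255 326.42 182.0 [ -73.6 -112.9]
top g 256 326.28 189.0 [ -76.3 -112.8]
top g 257 326.52 130.0 [ -78.9 -113.7]
top g 253 326.38 164.0 [ -68.1 -112.2]
top g 254 326.42 178.0 [ -70.8 -112.6]
top g 255 326.32 174.0 [ -73.5 -112.6]
top g 256 326.23 173.0 [ -76.3 -112.6]
top g 257 326.08 185.0 [ -79.1 -112.6]
top g 258 325.96 46.0 [ -81.8 -112.5]
```

Measured from above, the pointer is at y -113.5 and the clip at y -112.6 mm, with ±3 mm allowed, so the speed is set. Now the button.

arm_command(targets=[[[0,0,-0.01,0,0,0,-1],[0,0,-0.01,0,0,0,-1],[0,0,-0.004,0,0,0,-1],[0,0,-0.002,0,0,0,-1],[0,0,-0.002,0,0,0,-1],[0,0,0,0,0,0,-1]]])

```text
time: 15.52
tool_pos: [485.7, -192.3, 78.6]
tcp_rot: [-180.0, -0.0, 81.3]
ft_force: [-16.0, 7.9, 32.8]
finger_gap: 0.1
grip_force: 16.5
```

arm_command(targets=[[[0,0,-0.001,0,0,0,-1],[0,0,-0.001,0,0,0,-1],[0,0,0,0,0,0,-1]]])

```text
time: 15.9
tool_pos: [485.8, -192.4, 78.3]
tcp_rot: [-180.0, 0.0, 81.3]
ft_force: [-23.7, 11.6, 48.2]
finger_gap: 0.0
grip_force: 24.1
```

The tip stops hard at 78.5 mm: the wide shut tip is landing on the collar. I'll back off and tilt the tool so that one edge of the tip presses inside the button.

arm_command(targets=[[[0,0,0.015,0,0,0,-1],[0,0,0.015,0,0,0,-1],[0.005,-0.0008,0,-0.022,-0.144,0,-1],[0.005,-0.0008,0,-0.022,-0.144,0,-1],[0,0,0,-0.022,-0.144,0,-1],[0,0,0,0,0,0,-1],[0,0,0,0,0,0,-1]]])

```text
time: 16.77
tool_pos: [496.5, -194.8, 105.0]
tcp_rot: [155.0, 0.0, 81.3]
ft_force: [-0.2, 0.1, 0.4]
finger_gap: -0.1
grip_force: 0.0
```

```bash
python3 - <<'E'
from h import *
meas('7')
up=lambda c:cv2.resize(c,None,fx=8,fy=8,interpolation=cv2.INTER_CUBIC)
a=cv2.imread('pics/s7.png')
cv2.imwrite('pics/c7.png',up(a[135:205,310:380]))
E
```

```text
top r [327.  245.2] [ -46.2 -112.2]
scene r [353.2 188.3] [ -52.3 -112.8]
top g [nan nan] [nan nan]
scene g [358.6 192.8] [ -75.1 -110.3]
[ 497.5 -195.   105.6] [-0.1 -0.4  0.1] [  56.8 -115.3]h.py:32: RuntimeWarning: invalid value encountered in divide
  yy,xx=np.mgrid[y0:y1,x0:x1]; return np.array([(q*xx).sum(),(q*yy).sum()])/q.sum()
```

View pics/c7.png

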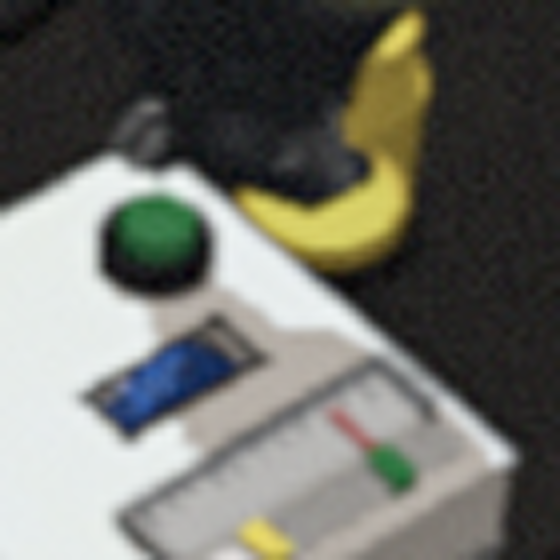

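The button (329,163) is free with the tilted tip behind it, and the pointer is still at the clip.

arm_command(targets=[[[-0.002,0.0005,-0.01,0,0,0,-1],[0,0,-0.007,0,0,0,-1],[0,0,-0.002,0,0,0,-1],[0,0,-0.001,0,0,0,-1],[0,0,0,0,0,0,-1]]])

```text
time: 17.5
tool_pos: [493.9, -193.5, 83.8]
tcp_rot: [154.9, -0.0, 81.3]
ft_force: [-0.8, 2.2, 3.7]
finger_gap: -0.0
grip_force: 1.7
```

arm_command(targets=[[[0,0,-0.001,0,0,0,-1],[0,0,-0.001,0,0,0,-1],[0,0,0,0,0,0,-1]]])

```text
time: 17.88
tool_pos: [493.8, -193.6, 81.7]
tcp_rot: [154.9, -0.0, 81.3]
ft_force: [0.1, 2.2, 4.9]
finger_gap: 0.0
grip_force: 2.3
```

arm_command(targets=[[[0,0,-0.001,0,0,0,-1],[0,0,-0.001,0,0,0,-1],[0,0,0,0,0,0,-1]]])

```text
time: 18.25
tool_pos: [494.2, -193.7, 80.9]
tcp_rot: [154.9, 0.0, 81.3]
ft_force: [-9.4, 6.6, 19.2]
finger_gap: 0.1
grip_force: 9.1
```

The hard stop came at the full 6 mm of travel (edge at about 75 mm). Retreating.

arm_command(targets=[[[0,0,0.01,0,0,0,-1],[0,0,0.02,0,0,0,-1],[0,0,0.03,0,0,0,-1],[0,0,0.04,0,0,0,-1],[0,0,0.03,0,0,0,-1],[0,-0.03,0,0,0,0,-1],[0,-0.05,0,0,0,0,-1],[0,-0.05,0,0,0,0,-1],[0,-0.03,0,0,0,0,-1],[0,0,0,0,0,0,-1]]])

```text
time: 19.5
tool_pos: [492.5, -355.3, 208.3]
tcp_rot: [155.1, -0.1, 81.1]
ft_force: [-0.2, 0.3, -1.2]
finger_gap: -0.0
grip_force: 0.0
```

```bash
python3 - <<'E'
from h import *
meas('8')
up=lambda c,s:cv2.resize(c,None,fx=s,fy=s,interpolation=cv2.INTER_CUBIC)
a=cv2.imread('pics/s8.png');b=cv2.imread('pics/t8.png')
cv2.imwrite('pics/c8.png',np.vstack([up(a[130:270,150:350],3)[:300],up(b[180:270,225:425],3)]))
print(plane('scene',blob(a,(318,150,342,176),green)[0],81),blob(a,(318,150,342,176),green)[:2])
E
```

```text
top r [327.2 248.2] [ -54.5 -113.5]
scene r [353.1 188.1] [ -51.6 -113.1]
top g [326.2 255.1] [ -73.9 -112.2]
scene g [358.4 192.6] [ -74.3 -110.3]
[ 493.  -353.1  208.4] [ 0.   0.8 -0.5] [  76.2 -272.2]
[[ 486.6 -191.6   81. ]] (array([329.07936508, 163.14285714]), np.int32(63))
```

View pics/c8.png

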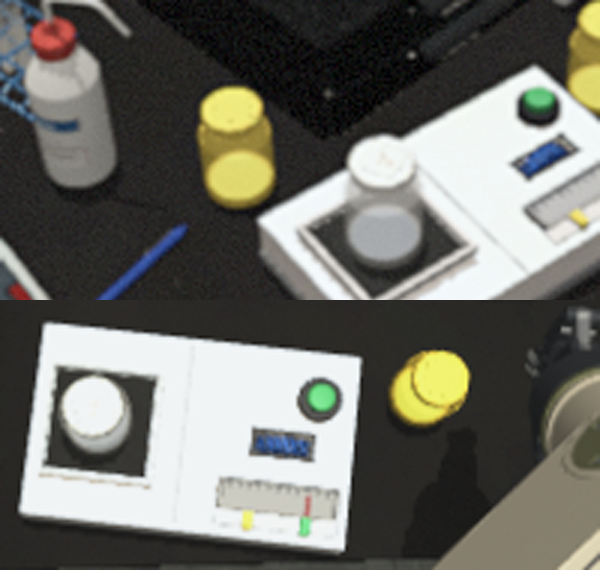

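The jar stands upright in the tray, the pointer (327,248 top) is at the green clip (326,255), the button is back up, and the arm is clear.

```bash
python3 -c "
from h import *
print(job.hand_in())"
```

```text
the job is handed in; nothing more can be done
None
```

The job is handed in at about 19.6 s: the jar stands upright on the tray, the pointer is within about 1 mm of the green clip's centre, and the start button was pressed fully and sprang back; on a first try the shut fingertips caught the button's collar and read 48 N there before I tilted the tool, and the cup was never approached.

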